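# Draw the next plaque from the blocked rack and put the desk back in order

### The job

The glue bottle, the jar and the tin stand in front of the plaque rack's slot: first move all three, upright, onto the cork mat. Then slide the bottom plaque straight out of the slot, so that the others drop down in the rack, and lay it flat in the middle of the empty picture frame, long side along the frame's long side. Last, put the bottle, the jar and the tin each back where it stood at the start, to within a centimetre, without knocking them over.

Things in the scene. Friction and masses are not known exactly. Their poses are not given: they have to be found in the camera images.
- glue_bottle: Loose white plastic glue bottle, round and slim, closed: diameter 40 mm, 100 mm tall; narrower neck and cap above about 70 mm, so grip it at 50 to 60 mm height. Origin at the centre of its underside, z up. Stands in one of three places in a row in front of the rack's slot. About 0.11 kg.
- jar: Loose round glass jar with a flat steel lid: diameter 48 mm, 70 mm tall, straight sides. Origin at the centre of its underside, z up. Stands in another of the three places. About 0.15 kg.
- tin: Loose square metal tin, 42 x 42 mm with a lid 44 x 44 mm from 49 mm height to the top at 60 mm. Origin at the centre of its underside; x and y along its sides, z up. Stands in another of the three places. About 0.12 kg. The three things stand about 75 mm apart, centres some 145 mm in front of the rack's origin.
- plaque_bottom: The bottom one of three equal loose wooden plaques lying on each other in the rack: 100 (its x) x 50 (its y) x 12 mm thick, about 0.045 kg. Origin at the centre of its underside. Its front end (its -x end) sticks out of the slot by about 30 to 36 mm, underside 20 mm above the table, and can be pinched there across its 50 mm width; the stack slides easily (under 3 N).
- plaque_top: The top one of the three equal plaques, seen from above inside the rack. Origin at the centre of its underside, 44 mm above the table at the start, 32 mm when the stack has dropped one step. It and the unlisted one beneath it stay in the rack.
- rack: Fixed white gravity-fed rack, 113 (x) x 64 (y) x 72 mm tall, open on top, walls 5 mm. Its inner floor is 20 mm above the table; the front (its -x side, roughly towards the robot) has a slot 16 mm high just above this floor, for one plaque only. The plaque comes out along the rack's -x; it is clear of the rack when it has been drawn about 75 mm. Origin at the centre of the underside on the table, z up.
- mat: Fixed cork mat, 250 (x) x 150 (y) x 4 mm, the side area. Origin at the centre of its underside on the table; its surface is 4 mm above. It lies to one side of the rack, the picture frame to the other.
- frame: Fixed dark wooden picture frame lying on its back: outside 200 (x) x 170 (y) mm, bars 20 mm wide and 14 mm high, opening 160 (x) x 130 (y) mm, with a white card as floor, 3 mm above the table. Origin at the centre of its underside on the table; x along its long side.
Mind the look-alikes: they are no part of the job. Leave any pink or yellow look-alike of the jar alone.

How it is judged:
By the outcome, as a careful person would: the job done as asked, in the order asked, and still so for the second after the job is handed in, with the robot touching nothing.
It also fails if it takes over 147 s, if anything falls off the work surface, if the arm or the gripper's body presses on something with over 40 N, if the wrist force passes 120 N, or if a joint passes its speed limit or range.

### The arm

A 6-joint arm with a two-finger parallel gripper is mounted at the origin on the work surface. World frame = base frame: x ahead of the robot, y to its left, z up, the work surface at z = 0. Lengths are in m, angles in rad, forces in N, time in s.
With the tool pointing down it reaches from about 0.35 to 0.85 m from the base axis. Payload 8.1 kg.
Tool frame: the origin (TCP) lies on the mounting face of the last link; the fingertips stand 186 mm ahead of it and the grasp point (between the pads) lies 167 mm ahead of it; z points along the fingers, y is the line along which they close (so a half turn about z gives the same grasp; the last joint's range is limited). The gripper opens to 93 mm and grips with 3 to 60 N. Pads are 15 mm wide; open, the fingers measure 128 mm over their backs; the gripper's body (75 mm by 188 mm) begins 65 mm behind the grasp point.
Start: joints at [1.211, 0.13, 1.488, -0, 1.523, -0.085], TCP at [0.163, 0.577, 0.405] pointing down, gripper open.
Joint ranges: [-2.96, 2.96], [-0.89, 2.26], [0.02, 2.5], [-1.34, 4.48], [0, 2.73], [-2.66, 2.66]. Speed limits (rad/s): [2.39, 2.39, 2.79, 3.14, 3.14, 3.14].

### API

Orientations are given as a rotation vector (axis times angle).
In Python, from plant import read_state, read_camera, camera_params, close_job gives the robot as it stands. The module is installed in compiled form; this text tells all that it offers.
- The arm moves only by the tool servo_tool, never from a script. Its argument "increments" is a list of rows, each an object with "slide": the shift along the tool's x, y, z in mm, a list of three; "dr": the turn, a rotation vector about the tool's x, y, z in rad, a list of three; "jaw": the closure, from 0 (fully open) to 1 (shut). In form: [{"slide": [x, y, z], "dr": [ax, ay, az], "jaw": jaw}, ...]. A call has 1 to 20 rows; each row is the pose to reach, as a shift and turn from the pose commanded when the call began, along the tool's axes at that moment; what a row does not reach only later rows make up. A row lasts 1/10 s, in which the tool goes at most 50 mm and 8.59 degrees, less where a joint would pass 70% of its speed; a pose out of reach is approached as far as the arm can. A call with a gripper value outside its range is refused whole. The fingers move at their own pace and stop on an object; "force" is the grip in N (left out, the last holds). Time passes only in rows, so rows that repeat a pose let the fingers close. It gives the time, the measured TCP pose, the force, the opening and the grip force at its end, in the units of the state.
- read_state(): the state, without advancing time (a new reading comes with each control period).
- read_camera(name): name is "side" or "top"; returns (picture, depth): 480x640x3 uint8, red, green, blue; 480x640 float32, m along the optical axis (not along the pixel's ray), 0 where there is no reading.
- camera_params(name): a dict with "fx", "fy", "cx", "cy" (pixels), "k1" (the pictures are not rectified: a ray, as slopes to the right and down, at radius r is drawn at 1 + k1 r^2 times it, then the intrinsics apply), "rvec" (rotation vector, rad) and "tvec" (3), from world to camera coordinates, as OpenCV has them. Camera axes: x right, y down, z forward; pixel columns grow to the right and rows downward; lengths in m; the calibration is good to about 2 mm. A picture is of the moment at which its call begins. camera_params takes no time and is no camera call.
- close_job(): hands the job in; it is judged then, once.
The state is a dict: "t": time; "q": joint angles; "dq": joint speeds; "joint_torque": joint torques, N m; "tool_pos": TCP position; "orientation": TCP orientation; "force": force on the tool from outside, world axes, zero at the start; "wrist_torque": the same for the moment, N m; "opening": finger opening in m; "gripper_force": force on a finger pad.
Only numpy, scipy, OpenCV 4.12 (cv2) and the standard library are available. Lean on these libraries where they do the work, as an engineer would, in place of code of your own. Each camera call takes 0.05 s, during which the arm holds its last target. There are 200 camera calls.

## Working session

There is one attempt and no reset: what is moved stays moved. The work goes in short steps, Python scripts to look and compute and a tool call to move; the robot and the scene stay as the last step left them, time stands still between calls to the robot, and variables do not carry over. Pictures are saved under pics/ and viewed, at most 14 in all, crops included, and the job is handed in when it is done.

Besides the shell and the picture viewer there is one more tool, called after ">>>" by a JSON object that holds its "fn" and its "kwargs". servo_tool: Moves the arm, as the interface text tells. Its arguments: {"type":"object","properties":{"increments":{"type":"array"},"force":{"type":"number"}},"required":["increments"]}

```bash
mkdir -p pics
cat > h.py <<'E'
import numpy as np, cv2
from scipy.spatial.transform import Rotation as R
from plant import *
def look(name,fn=None):
    im,d=read_camera(name)
    if fn: cv2.imwrite('pics/'+fn,im[:,:,::-1])
    return im,d
def cloud(name,d):
    p=camera_params(name); h,w=d.shape
    K=np.array([[p['fx'],0,p['cx']],[0,p['fy'],p['cy']],[0,0,1.]])
    u,v=np.meshgrid(np.arange(w),np.arange(h))
    s=cv2.undistortPoints(np.stack([u,v],-1).reshape(-1,1,2).astype(float),K,np.array([p['k1'],0,0,0.])).reshape(h,w,2)
    c=np.dstack([s[...,0]*d,s[...,1]*d,d])
    Rm=R.from_rotvec(p['rvec']).as_matrix()
    W=(c-np.array(p['tvec']))@Rm
    W[d==0]=np.nan
    return W
E
python3 - <<'E'
from h import *
for n in('top','side'):
    im,d=look(n,n+'0.png'); np.savez(n+'0.npz',im=im,d=d)
    p=camera_params(n); print(p, -R.from_rotvec(p['rvec']).as_matrix().T@p['tvec'])
s=read_state();print(s)
print(R.from_rotvec(s['orientation']).as_matrix().round(3))
E
```

```text
{'fx': 612.4630559316598, 'fy': 612.4630559316598, 'cx': 324.08102865815414, 'cy': 239.0897457263233, 'k1': -0.030351915986930936, 'rvec': array([ 2.13271897, -2.16908579,  0.17501171]), 'tvec': array([-1.26787106e-03,  5.40572107e-01,  1.34626071e+00])} [0.33599931 0.01103557 1.41124782]
{'fx': 577.3994134572117, 'fy': 577.3994134572117, 'cx': 326.11259222551905, 'cy': 241.03361476797744, 'k1': -0.12390778178599483, 'rvec': array([ 2.01826422, -0.87112155,  0.49902411]), 'tvec': array([-0.3743917 ,  0.24770096,  0.70204302])} [-0.08685644 -0.56899842  0.60256624]
{'t': 0.1, 'q': array([ 1.21060213e+00,  1.31092005e-01,  1.48914402e+00, -2.39098162e-05,
        1.52297201e+00, -8.53823903e-02]), 'dq': array([-5.45542934e-04, -3.66662152e-03, -3.17403144e-03, -2.50031819e-04,
       -8.52240778e-05, -1.35587444e-03]), 'joint_torque': array([ 5.20788653e-04, -5.61341572e+01, -4.93095553e+01,  7.69247976e-02,
        2.90843431e-02, -6.75597221e-05]), 'tool_pos': array([0.16272391, 0.57731206, 0.40380276]), 'orientation': array([-4.30268663e-01, -3.11165084e+00,  2.48275541e-03]), 'force': array([-0.22737536, -0.77325619, -0.0462885 ]), 'wrist_torque': array([0.02313584, 0.02127186, 0.03058981]), 'gripper_force': 0.0, 'opening': 0.09293538674325814}
[[-0.962  0.271 -0.001]
 [ 0.271  0.962 -0.002]
 [ 0.    -0.002 -1.   ]]
```

View pics/top0.png

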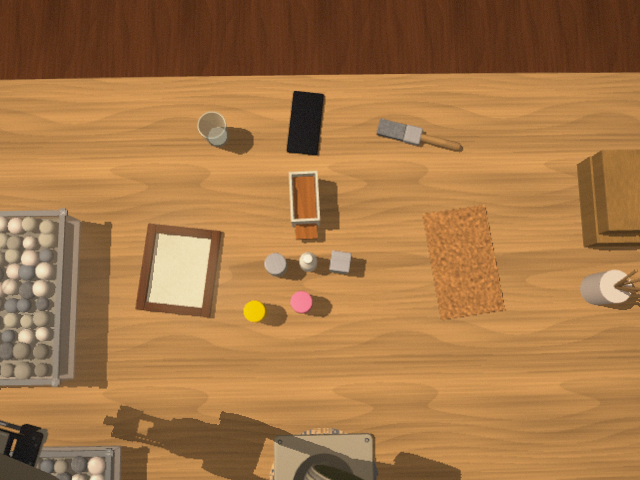

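View pics/side0.png

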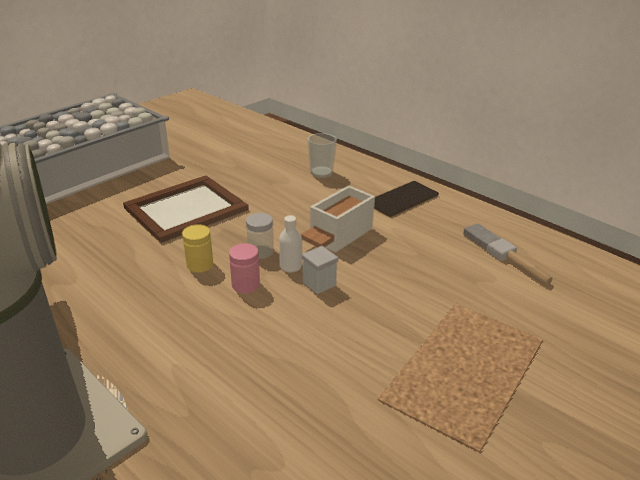

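Run:
```python
from h import *
z=np.load('top0.npz');im,d=z['im'],z['d'];W=cloud('top',d)
def comp(name,box,zlo,zhi,cm=None):
    u0,v0,u1,v1=box
    m=np.zeros(d.shape,bool);m[v0:v1,u0:u1]=1
    m&=(W[...,2]>zlo)&(W[...,2]<zhi)
    if cm is not None:m&=cm
    P=W[m]
    r=cv2.minAreaRect((P[:,:2]*1000).astype(np.float32))
    print(name,m.sum(),'mean',P.mean(0).round(4),'zmed',np.median(P[:,2]).round(4),'rect',np.round(r[0],1),np.round(r[1],1),round(r[2],1))
i=im.astype(int);r,g,b=i[...,0],i[...,1],i[...,2]
comp('jar',(260,248,292,282),.06,.08)
comp('bottlecap',(294,245,322,278),.085,.11)
comp('bottle',(294,245,322,278),.03,.11)
comp('tin',(325,245,358,278),.05,.07)
comp('pink',(285,288,318,318),.06,.08)
comp('yellow',(240,295,270,325),.06,.08)
comp('rack',(280,165,328,230),.062,.08)
comp('plq',(290,224,322,243),.022,.042)
comp('plqtop',(295,175,318,222),.045,.062)
comp('frame',(125,215,230,325),.008,.022,(r<140))
comp('card',(140,220,220,320),-.01,.02,(r>200)&(g>200)&(b>150))
comp('mat',(415,200,510,325),-.01,.02,(r-b>70)&(r<200)&(g<140))
print('table z',np.nanmedian(W[330:400,300:500,2]), np.nanmedian(W[230:300,435:490,2]))
c=np.vstack([cv2.resize(im[220:330,230:370],None,fx=4,fy=4,interpolation=2)])
cv2.imwrite('pics/crop.png',c[:,:,::-1])
```

```text
jar 370 mean [0.4829 0.0983 0.0693] zmed 0.0694 rect [483.3  98.1] [46.5 46.4] 0.6
bottlecap 69 mean [0.4889 0.0259 0.0988] zmed 0.0991 rect [488.9  25.9] [17.3 17.7] 89.5
bottle 263 mean [0.4865 0.0259 0.0741] zmed 0.0699 rect [488.7  25.8] [37.2 39.1] 31.8
tin 392 mean [ 0.4868 -0.0454  0.0593] zmed 0.0593 rect [487.1 -45.6] [44.  43.9] 80.3
pink 371 mean [0.3984 0.0421 0.0694] zmed 0.0696 rect [399.3  41.8] [46.1 45.8] 88.0
yellow 380 mean [0.3797 0.1446 0.0694] zmed 0.0696 rect [379.4 144.4] [45.9 45.7] 3.0
rack 389 mean [0.6341 0.0332 0.0705] zmed 0.0706 rect [634.3  32.6] [115.6  64. ] 2.0
plq 347 mean [0.5607 0.0304 0.0312] zmed 0.0311 rect [560.2  32.2] [35.5 59.7] 1.1
plqtop 916 mean [0.6347 0.0311 0.0552] zmed 0.0554 rect [633.   29.2] [ 49.7 108.4] 89.4
frame 2310 mean [0.4784 0.3237 0.0137] zmed 0.0137 rect [479.6 324. ] [171.5 197.9] 83.2
card 3537 mean [0.4787 0.323  0.0026] zmed 0.0025 rect [480.  323.4] [123.1 158. ] 83.0
mat 8213 mean [ 0.4889 -0.3367  0.0023] zmed 0.0025 rect [ 491.4 -333.3] [225.6 294.4] 87.7
table z -0.00019549552662490271 0.003441701835184641
```

View pics/crop.png

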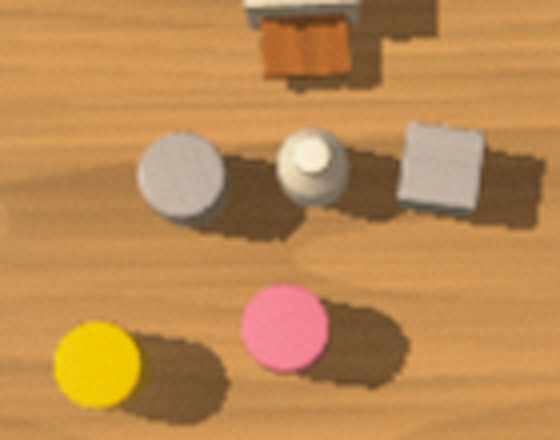

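Run:
```python
from h import *
z=np.load('top0.npz');im,d=z['im'],z['d'];W=cloud('top',d)
i=im.astype(int);r,g,b=i[...,0],i[...,1],i[...,2]
def fit(name,box,zlo,zhi,cm=None,rng=(-20,20)):
    u0,v0,u1,v1=box
    m=np.zeros(d.shape,bool);m[v0:v1,u0:u1]=1
    m&=(W[...,2]>zlo)&(W[...,2]<zhi)
    if cm is not None:m&=cm
    m=cv2.morphologyEx(m.astype(np.uint8),cv2.MORPH_OPEN,np.ones((3,3)))>0 if 'rack' not in name else m
    P=W[m][:,:2];best=[]
    for a in np.arange(*rng,.5):
        t=np.radians(a);Q=P@np.array([[np.cos(t),-np.sin(t)],[np.sin(t),np.cos(t)]])
        lo,hi=np.percentile(Q,[1.5],axis=0)[0],np.percentile(Q,[98.5],axis=0)[0]
        c=(lo+hi)/2;best.append((np.prod(hi-lo),a,(c@np.array([[np.cos(t),np.sin(t)],[-np.sin(t),np.cos(t)]])).round(4),(hi-lo).round(4)))
    best.sort(key=lambda x:x[0]);print(name,[x[1] for x in best[:5]],best[0][2:])
fit('tin',(325,245,358,278),.05,.07)
fit('rack',(280,165,328,230),.064,.08)
fit('plq',(290,226,322,243),.026,.038,(r-b>90)&(g<110))
fit('plqtop',(293,172,320,224),.048,.062,(r-b>70))
fit('frame',(125,215,230,325),.008,.022,(r<150))
fit('card',(140,220,220,320),-.01,.02,(r>200)&(g>200)&(b>150))
fit('mat',(418,200,508,325),.002,.01)
for u,v in((424,213),(486,207),(504,312),(440,319)):print(W[v-2:v+3,u-2:u+3].reshape(-1,3).mean(0).round(3))
print(im[233,306],im[195,306])
```

```text
tin [np.float64(-9.0), np.float64(-10.5), np.float64(-8.5), np.float64(-9.5), np.float64(-10.0)] (array([ 0.4868, -0.0455]), array([0.0426, 0.0425]))
rack [np.float64(2.0), np.float64(1.5), np.float64(2.5), np.float64(1.0), np.float64(3.0)] (array([0.6336, 0.0327]), array([0.1133, 0.0634]))
plq [np.float64(-7.0), np.float64(-6.5), np.float64(-7.5), np.float64(-1.5), np.float64(-8.0)] (array([0.5586, 0.0294]), array([0.0252, 0.0488]))
plqtop [np.float64(1.0), np.float64(1.5), np.float64(2.0), np.float64(0.5), np.float64(2.5)] (array([0.6348, 0.0321]), array([0.0946, 0.0461]))
frame [np.float64(-7.0), np.float64(-7.5), np.float64(-6.5), np.float64(-8.0), np.float64(-6.0)] (array([0.4794, 0.324 ]), array([0.1952, 0.1681]))
card [np.float64(-8.0), np.float64(-5.5), np.float64(-7.5), np.float64(-7.0), np.float64(-6.0)] (array([0.4794, 0.3231]), array([0.1513, 0.1172]))
mat [np.float64(6.5), np.float64(7.0), np.float64(6.0), np.float64(7.5), np.float64(9.5)] (array([ 0.4884, -0.3304]), array([0.2367, 0.1368]))
[ 0.605 -0.247  0.   ]
[ 0.617 -0.395 -0.   ]
[ 0.37  -0.422  0.001]
[ 0.357 -0.273  0.002]
[167  94  43] [178 104  48]
```

>>> {"fn": "servo_tool", "kwargs": {"increments": [{"slide": [-480,-510,90],"dr": [0,0,1.3],"jaw": 0.2},{"slide": [-480,-510,90],"dr": [0,0,1.3],"jaw": 0.2},{"slide": [-480,-510,90],"dr": [0,0,1.3],"jaw": 0.2},{"slide": [-480,-510,90],"dr": [0,0,1.3],"jaw": 0.2},{"slide": [-480,-510,90],"dr": [0,0,1.3],"jaw": 0.2},{"slide": [-480,-510,90],"dr": [0,0,1.3],"jaw": 0.2},{"slide": [-480,-510,90],"dr": [0,0,1.3],"jaw": 0.2},{"slide": [-480,-510,90],"dr": [0,0,1.3],"jaw": 0.2},{"slide": [-480,-510,90],"dr": [0,0,1.3],"jaw": 0.2},{"slide": [-480,-510,90],"dr": [0,0,1.3],"jaw": 0.2},{"slide": [-480,-510,90],"dr": [0,0,1.3],"jaw": 0.2},{"slide": [-480,-510,90],"dr": [0,0,1.3],"jaw": 0.2},{"slide": [-480,-510,90],"dr": [0,0,1.3],"jaw": 0.2},{"slide": [-480,-510,90],"dr": [0,0,1.3],"jaw": 0.2},{"slide": [-480,-510,90],"dr": [0,0,1.3],"jaw": 0.2},{"slide": [-480,-510,90],"dr": [0,0,1.3],"jaw": 0.2},{"slide": [-480,-510,90],"dr": [0,0,1.3],"jaw": 0.2},{"slide": [-480,-510,90],"dr": [0,0,1.3],"jaw": 0.2}], "force": 15}}

```text
t: 1.9
tool_pos: [0.486, -0.0424, 0.3149]
orientation: [-2.224, -2.219, -0.0]
force: [0.1, 0.2, 0.6]
opening: 0.0747
gripper_force: 0.0
```

>>> {"fn": "servo_tool", "kwargs": {"increments": [{"slide": [-3,1,0],"dr": [0,0,0.16],"jaw": 0.3},{"slide": [-3,1,40],"dr": [0,0,0.16],"jaw": 0.3},{"slide": [-3,1,75],"dr": [0,0,0.16],"jaw": 0.3},{"slide": [-3,1,100],"dr": [0,0,0.16],"jaw": 0.3},{"slide": [-3,1,121],"dr": [0,0,0.16],"jaw": 0.3},{"slide": [-3,1,121],"dr": [0,0,0.16],"jaw": 0.3},{"slide": [-3,1,121],"dr": [0,0,0.16],"jaw": 0.3},{"slide": [-3,1,121],"dr": [0,0,0.16],"jaw": 0.7},{"slide": [-3,1,121],"dr": [0,0,0.16],"jaw": 0.7},{"slide": [-3,1,121],"dr": [0,0,0.16],"jaw": 0.7},{"slide": [-3,1,121],"dr": [0,0,0.16],"jaw": 0.7},{"slide": [-3,1,121],"dr": [0,0,0.16],"jaw": 0.7},{"slide": [-3,1,121],"dr": [0,0,0.16],"jaw": 0.7}], "force": 15}}

```text
t: 3.2
tool_pos: [0.488, -0.0468, 0.1948]
orientation: [2.395, 2.031, 0.002]
force: [-0.1, 1.0, 6.0]
opening: 0.0439
gripper_force: 15.0
```

>>> {"fn": "servo_tool", "kwargs": {"increments": [{"slide": [0,0,-30],"dr": [0,0,0],"jaw": 0.7},{"slide": [0,0,-70],"dr": [0,0,0],"jaw": 0.7},{"slide": [-30,-3,-80],"dr": [0,0,0],"jaw": 0.7},{"slide": [-70,-7,-80],"dr": [0,0,0],"jaw": 0.7},{"slide": [-115,-12,-80],"dr": [0,0,0],"jaw": 0.7},{"slide": [-160,-16,-80],"dr": [0,0,0],"jaw": 0.7},{"slide": [-205,-21,-80],"dr": [0,0,0],"jaw": 0.7},{"slide": [-245,-25,-80],"dr": [0,0,0],"jaw": 0.7},{"slide": [-277,-28,-70],"dr": [0,0,0],"jaw": 0.7},{"slide": [-277,-28,-45],"dr": [0,0,0],"jaw": 0.7},{"slide": [-277,-28,-20],"dr": [0,0,0],"jaw": 0.7},{"slide": [-277,-28,-10],"dr": [0,0,0],"jaw": 0.7},{"slide": [-277,-28,-5],"dr": [0,0,0],"jaw": 0.7},{"slide": [-277,-28,-5],"dr": [0,0,0],"jaw": 0.7},{"slide": [-277,-28,-5],"dr": [0,0,0],"jaw": 0.3},{"slide": [-277,-28,-5],"dr": [0,0,0],"jaw": 0.3},{"slide": [-277,-28,-5],"dr": [0,0,0],"jaw": 0.3},{"slide": [-277,-28,-35],"dr": [0,0,0],"jaw": 0.3},{"slide": [-277,-28,-80],"dr": [0,0,0],"jaw": 0.3},{"slide": [-277,-28,-130],"dr": [0,0,0],"jaw": 0.3}]}}

```text
t: 5.2
tool_pos: [0.414, -0.3147, 0.324]
orientation: [-2.394, -2.03, 0.0]
force: [1.1, -1.1, -0.9]
opening: 0.0648
gripper_force: 0.0
```

```bash
cat >> h.py <<'E'
def blob(W,c,zlo,zhi,r=.045):
    m=(W[...,2]>zlo)&(W[...,2]<zhi)&(np.hypot(W[...,0]-c[0],W[...,1]-c[1])<r)
    P=W[m]; rc=cv2.minAreaRect((P[:,:2]*1000).astype(np.float32)) if len(P)>5 else None
    return len(P),P.mean(0).round(4),rc and (np.round(rc[0],1),np.round(rc[1],1),round(rc[2],1))
E
python3 - <<'E'
from h import *
s=read_state();print(s['tool_pos'],s['orientation'],s['force'],s['opening'])
im,d=look('top','a.png');W=cloud('top',d);print(blob(W,(.416,-.316),.05,.075))
im,d=look('side','as.png')
E
```

```text
[ 0.41397723 -0.31470255  0.32402951] [-2.39359690e+00 -2.03041592e+00  4.88430088e-04] [ 1.1192403  -1.14321775 -0.86258291] 0.06478600604089614
(141, array([ 0.4217, -0.2994,  0.0626]), (array([ 422.2, -296.2]), array([22.8, 47.7]), 47.5))
```

View pics/as.png

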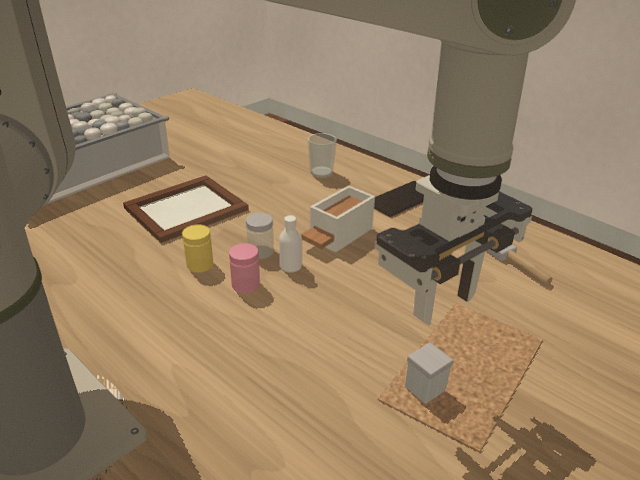

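>>> {"fn": "servo_tool", "kwargs": {"increments": [{"slide": [40,2,0],"dr": [0,0,-0.05],"jaw": 0.36},{"slide": [90,5,0],"dr": [0,0,-0.1],"jaw": 0.36},{"slide": [140,8,0],"dr": [0,0,-0.16],"jaw": 0.36},{"slide": [190,10,0],"dr": [0,0,-0.16],"jaw": 0.36},{"slide": [240,13,0],"dr": [0,0,-0.16],"jaw": 0.36},{"slide": [290,16,0],"dr": [0,0,-0.16],"jaw": 0.36},{"slide": [330,18,0],"dr": [0,0,-0.16],"jaw": 0.36},{"slide": [348,19,0],"dr": [0,0,-0.16],"jaw": 0.36},{"slide": [348,19,0],"dr": [0,0,-0.16],"jaw": 0.36},{"slide": [348,19,0],"dr": [0,0,-0.16],"jaw": 0.36},{"slide": [348,19,0],"dr": [0,0,-0.16],"jaw": 0.36}]}}

```text
t: 6.4
tool_pos: [0.49, 0.024, 0.3236]
orientation: [2.227, 2.216, -0.001]
force: [-0.4, -0.3, -0.2]
opening: 0.0593
gripper_force: 0.0
```

>>> {"fn": "servo_tool", "kwargs": {"increments": [{"slide": [2,-1,30],"dr": [0,0,0],"jaw": 0.36},{"slide": [2,-1,65],"dr": [0,0,0],"jaw": 0.36},{"slide": [2,-1,90],"dr": [0,0,0],"jaw": 0.36},{"slide": [2,-1,104],"dr": [0,0,0],"jaw": 0.36},{"slide": [2,-1,104],"dr": [0,0,0],"jaw": 0.36},{"slide": [2,-1,104],"dr": [0,0,0],"jaw": 0.7},{"slide": [2,-1,104],"dr": [0,0,0],"jaw": 0.7},{"slide": [2,-1,104],"dr": [0,0,0],"jaw": 0.7},{"slide": [2,-1,104],"dr": [0,0,0],"jaw": 0.7},{"slide": [2,-1,104],"dr": [0,0,0],"jaw": 0.7}]}}

```text
t: 7.4
tool_pos: [0.49, 0.0269, 0.2213]
orientation: [2.224, 2.215, 0.003]
force: [0.6, -0.1, 6.1]
opening: 0.0399
gripper_force: 15.0
```

>>> {"fn": "servo_tool", "kwargs": {"increments": [{"slide": [0,0,-30],"dr": [0,0,0],"jaw": 0.7},{"slide": [0,0,-70],"dr": [0,0,0],"jaw": 0.7},{"slide": [-30,0,-80],"dr": [0,0,0],"jaw": 0.7},{"slide": [-75,0,-80],"dr": [0,0,0],"jaw": 0.7},{"slide": [-125,0,-80],"dr": [0,0,0],"jaw": 0.7},{"slide": [-175,1,-80],"dr": [0,0,0],"jaw": 0.7},{"slide": [-225,1,-80],"dr": [0,0,0],"jaw": 0.7},{"slide": [-275,2,-80],"dr": [0,0,0],"jaw": 0.7},{"slide": [-320,2,-80],"dr": [0,0,0],"jaw": 0.7},{"slide": [-360,2,-80],"dr": [0,0,0],"jaw": 0.7},{"slide": [-384,2,-70],"dr": [0,0,0],"jaw": 0.7},{"slide": [-384,2,-45],"dr": [0,0,0],"jaw": 0.7},{"slide": [-384,2,-20],"dr": [0,0,0],"jaw": 0.7},{"slide": [-384,2,-10],"dr": [0,0,0],"jaw": 0.7},{"slide": [-384,2,-5],"dr": [0,0,0],"jaw": 0.7},{"slide": [-384,2,-5],"dr": [0,0,0],"jaw": 0.7},{"slide": [-384,2,-5],"dr": [0,0,0],"jaw": 0.36},{"slide": [-384,2,-5],"dr": [0,0,0],"jaw": 0.36},{"slide": [-384,2,-5],"dr": [0,0,0],"jaw": 0.36},{"slide": [-384,2,-25],"dr": [0,0,0],"jaw": 0.36}]}}

```text
t: 9.4
tool_pos: [0.4886, -0.3561, 0.2422]
orientation: [-2.222, -2.214, 0.001]
force: [-0.9, 1.3, -1.3]
opening: 0.0588
gripper_force: 0.0
```

>>> {"fn": "servo_tool", "kwargs": {"increments": [{"slide": [0,0,-45],"dr": [0,0,0],"jaw": 0.36},{"slide": [10,0,-85],"dr": [0,0,0],"jaw": 0.3},{"slide": [55,-1,-85],"dr": [0,0,0],"jaw": 0.25},{"slide": [105,-2,-85],"dr": [0,0,0],"jaw": 0.25},{"slide": [155,-3,-85],"dr": [0,0,0],"jaw": 0.25},{"slide": [205,-4,-85],"dr": [0,0,0],"jaw": 0.25},{"slide": [255,-5,-85],"dr": [0,0,0],"jaw": 0.25},{"slide": [305,-6,-85],"dr": [0,0,0],"jaw": 0.25},{"slide": [355,-7,-85],"dr": [0,0,0],"jaw": 0.25},{"slide": [405,-8,-85],"dr": [0,0,0],"jaw": 0.25},{"slide": [440,-8,-85],"dr": [0,0,0],"jaw": 0.25},{"slide": [455,-8,-85],"dr": [0,0,0],"jaw": 0.25},{"slide": [455,-8,-85],"dr": [0,0,0],"jaw": 0.25},{"slide": [455,-8,-85],"dr": [0,0,0],"jaw": 0.25},{"slide": [455,-8,-85],"dr": [0,0,0],"jaw": 0.25},{"slide": [455,-8,-85],"dr": [0,0,0],"jaw": 0.25}]}}

```text
t: 11.0
tool_pos: [0.4835, 0.0969, 0.3298]
orientation: [2.227, 2.215, -0.0]
force: [0.3, -0.6, -0.1]
opening: 0.0694
gripper_force: 0.0
```

Run:
```python
from h import *
im,d=look('top','b.png');W=cloud('top',d)
print('tin',blob(W,(.416,-.316),.05,.075)); print('bottle',blob(W,(.491,-.358),.085,.11,.03))
```

```text
tin (394, array([ 0.4138, -0.3107,  0.0633]), (array([ 413.9, -311.8]), array([45.3, 42.2]), 79.6))
bottle (86, array([ 0.4871, -0.3536,  0.1007]), (array([ 487.6, -355.1]), array([19.4, 21.6]), 24.7))
```

>>> {"fn": "servo_tool", "kwargs": {"increments": [{"slide": [1,0,40],"dr": [0,0,0],"jaw": 0.25},{"slide": [1,0,80],"dr": [0,0,0],"jaw": 0.25},{"slide": [1,0,110],"dr": [0,0,0],"jaw": 0.25},{"slide": [1,0,126],"dr": [0,0,0],"jaw": 0.25},{"slide": [1,0,126],"dr": [0,0,0],"jaw": 0.25},{"slide": [1,0,126],"dr": [0,0,0],"jaw": 0.65},{"slide": [1,0,126],"dr": [0,0,0],"jaw": 0.65},{"slide": [1,0,126],"dr": [0,0,0],"jaw": 0.65},{"slide": [1,0,126],"dr": [0,0,0],"jaw": 0.65},{"slide": [1,0,126],"dr": [0,0,0],"jaw": 0.65}]}}

```text
t: 12.05
tool_pos: [0.4843, 0.099, 0.2053]
orientation: [2.224, 2.216, 0.003]
force: [-0.4, -0.5, 6.9]
opening: 0.0483
gripper_force: 15.0
```

>>> {"fn": "servo_tool", "kwargs": {"increments": [{"slide": [0,0,-30],"dr": [0,0,0],"jaw": 0.65},{"slide": [0,0,-70],"dr": [0,0,0],"jaw": 0.65},{"slide": [-30,0,-100],"dr": [0,0,0],"jaw": 0.65},{"slide": [-75,0,-100],"dr": [0,0,0],"jaw": 0.65},{"slide": [-125,0,-100],"dr": [0,0,0],"jaw": 0.65},{"slide": [-175,0,-100],"dr": [0,0,0],"jaw": 0.65},{"slide": [-220,10,-100],"dr": [0,0,0],"jaw": 0.65},{"slide": [-265,25,-100],"dr": [0,0,0],"jaw": 0.65},{"slide": [-310,40,-100],"dr": [0,0,0],"jaw": 0.65},{"slide": [-350,55,-100],"dr": [0,0,0],"jaw": 0.65},{"slide": [-385,68,-90],"dr": [0,0,0],"jaw": 0.65},{"slide": [-398,71,-60],"dr": [0,0,0],"jaw": 0.65},{"slide": [-398,71,-30],"dr": [0,0,0],"jaw": 0.65},{"slide": [-398,71,-12],"dr": [0,0,0],"jaw": 0.65},{"slide": [-398,71,-5],"dr": [0,0,0],"jaw": 0.65},{"slide": [-398,71,-5],"dr": [0,0,0],"jaw": 0.65},{"slide": [-398,71,-5],"dr": [0,0,0],"jaw": 0.25},{"slide": [-398,71,-5],"dr": [0,0,0],"jaw": 0.25},{"slide": [-398,71,-5],"dr": [0,0,0],"jaw": 0.25},{"slide": [-398,71,-35],"dr": [0,0,0],"jaw": 0.25}]}}

```text
t: 14.05
tool_pos: [0.5511, -0.2981, 0.2346]
orientation: [-2.22, -2.212, 0.003]
force: [-1.2, -0.2, -0.9]
opening: 0.069
gripper_force: 0.0
```

>>> {"fn": "servo_tool", "kwargs": {"increments": [{"slide": [0,0,-50],"dr": [0,0,0],"jaw": 0.2},{"slide": [0,-10,-95],"dr": [0,0,-0.05],"jaw": 0.2},{"slide": [40,-30,-95],"dr": [0,0,-0.2],"jaw": 0.2},{"slide": [80,-50,-95],"dr": [0,0,-0.34],"jaw": 0.2},{"slide": [120,-55,-95],"dr": [0,0,-0.48],"jaw": 0.2},{"slide": [160,-55,-95],"dr": [0,0,-0.62],"jaw": 0.2},{"slide": [200,-55,-95],"dr": [0,0,-0.76],"jaw": 0.2},{"slide": [240,-55,-95],"dr": [0,0,-0.9],"jaw": 0.2},{"slide": [280,-55,-95],"dr": [0,0,-1.04],"jaw": 0.2},{"slide": [320,-55,-95],"dr": [0,0,-1.18],"jaw": 0.2},{"slide": [331,-55,-95],"dr": [0,0,-1.32],"jaw": 0.2},{"slide": [331,-55,-95],"dr": [0,0,-1.46],"jaw": 0.2},{"slide": [331,-55,-95],"dr": [0,0,-1.6],"jaw": 0.2},{"slide": [331,-55,-95],"dr": [0,0,-1.6],"jaw": 0.2},{"slide": [331,-55,-95],"dr": [0,0,-1.6],"jaw": 0.2}]}}

```text
t: 15.55
tool_pos: [0.4991, 0.0319, 0.334]
orientation: [-0.033, 3.141, 0.0]
force: [0.2, 0.5, -0.1]
opening: 0.0742
gripper_force: 0.0
```

Run:
```python
from h import *
s=read_state();print(s['q'].round(3)); M=R.from_rotvec(s['orientation']).as_matrix();print(np.degrees(np.arctan2(M[1,1],M[0,1])),s['tool_pos'])
im,d=look('top','c.png');W=cloud('top',d)
print('tin',blob(W,(.416,-.316),.05,.075)); print('bottle',blob(W,(.491,-.358),.085,.11,.03)); print('jar',blob(W,(.555,-.3),.06,.085))
print('plq top-occl',blob(W,(.555,.03),.026,.038,.04))
im,d=look('side','cs.png');W=cloud('side',d)
i=im.astype(int);m=(W[...,2]>.0285)&(W[...,2]<.036)&(abs(W[...,1]-.03)<.05)&(W[...,0]>.52)&(W[...,0]<.578)&(i[...,0]-i[...,2]>50)
P=W[m];print(len(P),np.percentile(P,[1,3,50,97,99],axis=0).round(4))
for a in np.arange(.545,.576,.005):
    q=P[(P[:,0]>a)&(P[:,0]<a+.005)]
    if len(q)>4:print(a,np.percentile(q[:,1],[3,97]).round(4))
cv2.imwrite('pics/cc.png',cv2.resize(im[170:330,220:420],None,fx=4,fy=4)[:,:,::-1])
```

```text
[-0.039 -0.097  1.849  0.     1.39  -1.631]
91.20417211669445 [0.49912971 0.03189254 0.33403126]
tin (389, array([ 0.4136, -0.3109,  0.0635]), (array([ 413.9, -311.7]), array([44.9, 42.6]), 79.1))
bottle (80, array([ 0.4872, -0.3539,  0.1017]), (array([ 487.7, -354.1]), array([19.2, 19.4]), 1.8))
jar (375, array([ 0.5494, -0.2959,  0.073 ]), (array([ 550.2, -296.6]), array([45.3, 47. ]), 42.6))
plq top-occl (0, array([nan, nan, nan]), None)
308 [[0.5425 0.0039 0.0287]
 [0.5435 0.0053 0.0289]
 [0.5598 0.0287 0.031 ]
 [0.5765 0.0533 0.0329]
 [0.5777 0.0548 0.0334]]
0.545 [0.0061 0.0522]
0.55 [0.0041 0.0492]
0.555 [0.0058 0.0536]
0.56 [0.008  0.0531]
0.5650000000000001 [0.006  0.0525]
0.5700000000000001 [0.0053 0.0534]
0.5750000000000001 [0.0057 0.0557]h.py:21: RuntimeWarning: Mean of empty slice.
  return len(P),P.mean(0).round(4),rc and (np.round(rc[0],1),np.round(rc[1],1),round(rc[2],1))
  ret = um.true_divide(
```

View pics/cs.png

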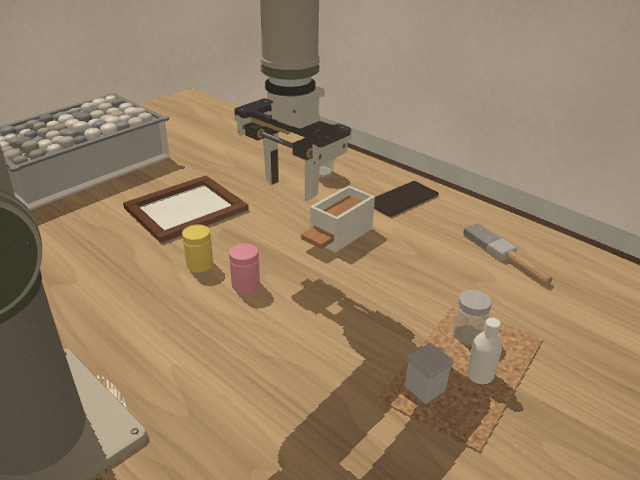

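>>> {"fn": "servo_tool", "kwargs": {"increments": [{"slide": [-35,-2,0],"dr": [0,0,0],"jaw": 0.2},{"slide": [-61,-3,20],"dr": [0,0,-0.008],"jaw": 0.2},{"slide": [-61,-3,60],"dr": [0,0,-0.008],"jaw": 0.2},{"slide": [-61,-3,95],"dr": [0,0,-0.008],"jaw": 0.2},{"slide": [-61,-3,115],"dr": [0,0,-0.008],"jaw": 0.2},{"slide": [-61,-3,125],"dr": [0,0,-0.008],"jaw": 0.2},{"slide": [-61,-3,125],"dr": [0,0,-0.008],"jaw": 0.2},{"slide": [-61,-3,125],"dr": [0,0,-0.008],"jaw": 0.2},{"slide": [-61,-3,125],"dr": [0,0,-0.008],"jaw": 0.2}]}}

```text
t: 16.55
tool_pos: [0.5611, 0.0303, 0.2107]
orientation: [-0.051, 3.138, -0.0]
force: [-0.0, -0.4, 0.6]
opening: 0.0747
gripper_force: 0.0
```

Run:
```python
from h import *
im,d=look('side');cv2.imwrite('pics/d.png',cv2.resize(im[150:270,260:410],None,fx=4,fy=4,interpolation=2)[:,:,::-1])
```

```text
(no output)
```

View pics/d.png

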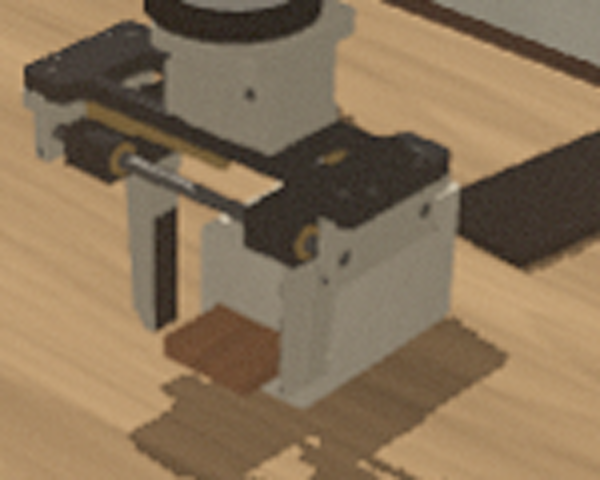

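>>> {"fn": "servo_tool", "kwargs": {"increments": [{"slide": [0,-1,4],"dr": [0,0,0],"jaw": 0.2},{"slide": [0,-1,4],"dr": [0,0,0],"jaw": 0.2},{"slide": [0,-1,4],"dr": [0,0,0],"jaw": 0.6},{"slide": [0,-1,4],"dr": [0,0,0],"jaw": 0.6},{"slide": [0,-1,4],"dr": [0,0,0],"jaw": 0.6},{"slide": [0,-1,4],"dr": [0,0,0],"jaw": 0.6},{"slide": [0,-1,4],"dr": [0,0,0],"jaw": 0.6}], "force": 35}}

```text
t: 17.3
tool_pos: [0.5602, 0.0294, 0.2047]
orientation: [0.052, -3.141, -0.0]
force: [-0.1, 0.3, 1.2]
opening: 0.0495
gripper_force: 34.9
```

>>> {"fn": "servo_tool", "kwargs": {"increments": [{"slide": [5,0,0],"dr": [0,0,0],"jaw": 0.6},{"slide": [12,0,0],"dr": [0,0,0],"jaw": 0.6},{"slide": [20,0,0],"dr": [0,0,0],"jaw": 0.6},{"slide": [28,0,0],"dr": [0,0,0],"jaw": 0.6},{"slide": [36,0,0],"dr": [0,0,0],"jaw": 0.6},{"slide": [44,0,0],"dr": [0,0,0],"jaw": 0.6},{"slide": [52,0,0],"dr": [0,0,0],"jaw": 0.6},{"slide": [60,0,0],"dr": [0,0,0],"jaw": 0.6},{"slide": [68,0,0],"dr": [0,0,0],"jaw": 0.6},{"slide": [76,0,0],"dr": [0,0,0],"jaw": 0.6},{"slide": [84,0,0],"dr": [0,0,0],"jaw": 0.6},{"slide": [90,0,0],"dr": [0,0,0],"jaw": 0.6},{"slide": [90,0,0],"dr": [0,0,0],"jaw": 0.6},{"slide": [90,0,0],"dr": [0,0,0],"jaw": 0.6},{"slide": [90,0,0],"dr": [0,0,0],"jaw": 0.6}]}}

```text
t: 18.8
tool_pos: [0.4706, 0.0264, 0.2049]
orientation: [-0.052, 3.141, -0.0]
force: [0.2, 0.4, -0.1]
opening: 0.0496
gripper_force: 34.9
```

Run:
```python
from h import *
im,d=look('side','e.png');W=cloud('side',d)
im,d=look('top','et.png');W=cloud('top',d)
print(blob(W,(.633,.031),.03,.062,.03))
```

```text
(488, array([0.6329, 0.0308, 0.0433]), (array([632.7,  32.3]), array([52.9, 58. ]), 87.0))
```

View pics/e.png

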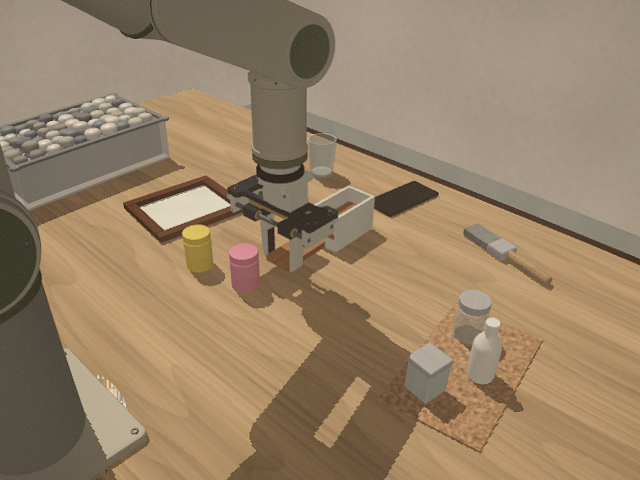

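>>> {"fn": "servo_tool", "kwargs": {"increments": [{"slide": [0,0,-15],"dr": [0,0,0],"jaw": 0.6},{"slide": [0,0,-50],"dr": [0,0,0],"jaw": 0.6},{"slide": [0,0,-90],"dr": [0,0,0],"jaw": 0.6},{"slide": [0,15,-100],"dr": [0,0,0],"jaw": 0.6},{"slide": [2,45,-100],"dr": [0,0,0.03],"jaw": 0.6},{"slide": [4,85,-100],"dr": [0,0,0.06],"jaw": 0.6},{"slide": [6,125,-100],"dr": [0,0,0.09],"jaw": 0.6},{"slide": [8,165,-100],"dr": [0,0,0.12],"jaw": 0.6},{"slide": [10,205,-100],"dr": [0,0,0.155],"jaw": 0.6},{"slide": [12,245,-100],"dr": [0,0,0.155],"jaw": 0.6},{"slide": [14,280,-100],"dr": [0,0,0.155],"jaw": 0.6},{"slide": [14,302,-100],"dr": [0,0,0.155],"jaw": 0.6},{"slide": [14,302,-70],"dr": [0,0,0.155],"jaw": 0.6},{"slide": [14,302,-45],"dr": [0,0,0.155],"jaw": 0.6},{"slide": [14,302,-30],"dr": [0,0,0.155],"jaw": 0.6},{"slide": [14,302,-30],"dr": [0,0,0.155],"jaw": 0.6},{"slide": [14,302,-30],"dr": [0,0,0.155],"jaw": 0.6}]}}

```text
t: 20.6
tool_pos: [0.4465, 0.3277, 0.2351]
orientation: [-0.192, -3.136, 0.0]
force: [0.4, -0.4, -0.9]
opening: 0.0492
gripper_force: 34.9
```

Run:
```python
from h import *
im,d=look('top');W=cloud('top',d)
a=cv2.resize(im[200:340,110:250],None,fx=3,fy=3)
print(blob(W,(.51,.32),.025,.08,.03))
im,d=look('side');b=cv2.resize(im[130:270,110:250],None,fx=3,fy=3)
cv2.imwrite('pics/f.png',np.hstack([a,b])[:,:800,::-1])
```

```text
(385, array([0.5104, 0.3176, 0.0615]), (array([508.7, 320.3]), array([51.7, 42.1]), 83.7))
```

View pics/f.png

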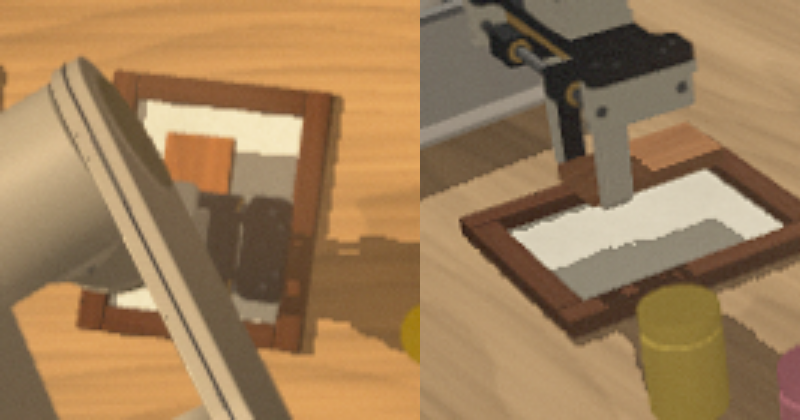

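>>> {"fn": "servo_tool", "kwargs": {"increments": [{"slide": [0,0,15],"dr": [0,0,0],"jaw": 0.6},{"slide": [0,0,28],"dr": [0,0,0],"jaw": 0.6},{"slide": [0,0,36],"dr": [0,0,0],"jaw": 0.6},{"slide": [0,0,41],"dr": [0,0,0],"jaw": 0.6},{"slide": [0,0,45],"dr": [0,0,0],"jaw": 0.6},{"slide": [0,0,45],"dr": [0,0,0],"jaw": 0.6},{"slide": [0,0,45],"dr": [0,0,0],"jaw": 0.6}]}}

```text
t: 21.4
tool_pos: [0.4464, 0.3279, 0.1898]
orientation: [0.191, 3.135, 0.0]
force: [-0.8, 1.1, -0.9]
opening: 0.0496
gripper_force: 34.9
```

>>> {"fn": "servo_tool", "kwargs": {"increments": [{"slide": [0,0,1],"dr": [0,0,0],"jaw": 0.33},{"slide": [0,0,1],"dr": [0,0,0],"jaw": 0.33},{"slide": [0,0,1],"dr": [0,0,0],"jaw": 0.33},{"slide": [0,0,-15],"dr": [0,0,0],"jaw": 0.33},{"slide": [0,0,-50],"dr": [0,0,0],"jaw": 0.33},{"slide": [0,0,-100],"dr": [0,0,0],"jaw": 0.33},{"slide": [0,0,-140],"dr": [0,0,0],"jaw": 0.33},{"slide": [0,-45,-140],"dr": [0,0,0.1],"jaw": 0.25},{"slide": [0,-90,-140],"dr": [0,0,0.24],"jaw": 0.25},{"slide": [0,-140,-140],"dr": [0,0,0.38],"jaw": 0.25},{"slide": [0,-190,-140],"dr": [0,0,0.52],"jaw": 0.25},{"slide": [0,-240,-140],"dr": [0,0,0.66],"jaw": 0.25},{"slide": [0,-290,-140],"dr": [0,0,0.8],"jaw": 0.25},{"slide": [0,-340,-140],"dr": [0,0,0.94],"jaw": 0.25},{"slide": [0,-390,-140],"dr": [0,0,1.08],"jaw": 0.25},{"slide": [0,-440,-140],"dr": [0,0,1.22],"jaw": 0.25},{"slide": [-10,-490,-140],"dr": [0,0,1.36],"jaw": 0.25},{"slide": [-20,-500,-140],"dr": [0,0,1.45],"jaw": 0.25},{"slide": [-20,-500,-140],"dr": [0,0,1.45],"jaw": 0.25}], "force": 15}}

```text
t: 23.3
tool_pos: [0.4052, -0.173, 0.3306]
orientation: [2.228, 2.214, -0.0]
force: [0.2, 0.9, -0.5]
opening: 0.0699
gripper_force: 0.0
```

Run:
```python
from h import *
s=read_state();M=R.from_rotvec(s['orientation']).as_matrix();print(np.degrees(np.arctan2(M[1,1],M[0,1])),s['tool_pos'],s['q'].round(2))
im,d=look('top','g.png');W=cloud('top',d)
i=im.astype(int)
m=(W[...,2]>.010)&(W[...,2]<.022)&(abs(W[...,0]-.48)<.07)&(abs(W[...,1]-.3235)<.05)
P=W[m];r=cv2.minAreaRect((P[:,:2]*1000).astype(np.float32));print('plaque',len(P),P.mean(0),r)
im,d=look('side');W=cloud('side',d)
print('jar',blob(W,(.553,-.298),.06,.085));print('bottle',blob(W,(.49,-.356),.09,.11,.03))
```

```text
-0.37807288353360224 [ 0.40517444 -0.1730138   0.33057699] [-0.52 -0.27  2.01 -0.    1.4  -0.51]
plaque 903 [0.48031335 0.32330854 0.01475692] ((477.668212890625, 331.22967529296875), (108.75371551513672, 80.37561798095703), 3.4776394367218018)
jar (726, array([ 0.5453, -0.3005,  0.0717]), (array([ 549.7, -298.6]), array([48.8, 47.2]), 32.5))
bottle (217, array([ 0.4848, -0.3568,  0.1001]), (array([ 487. , -355.6]), array([19.8, 19.1]), 14.7))
```

View pics/g.png

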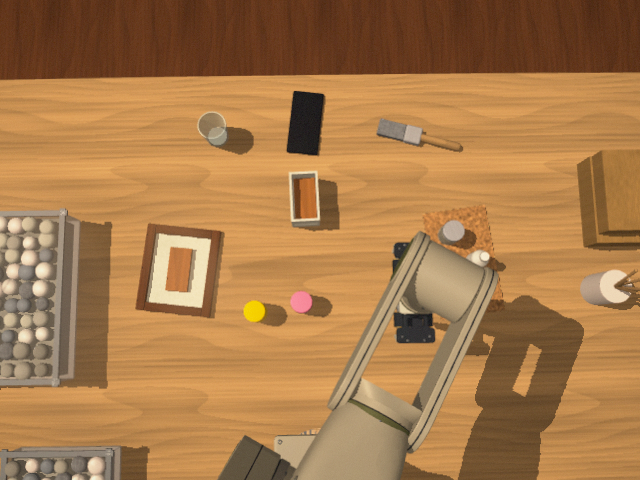

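>>> {"fn": "servo_tool", "kwargs": {"increments": [{"slide": [-30,35,0],"dr": [0,0,0],"jaw": 0.25},{"slide": [-60,70,0],"dr": [0,0,0],"jaw": 0.25},{"slide": [-95,110,0],"dr": [0,0,0],"jaw": 0.25},{"slide": [-125,145,0],"dr": [0,0,0],"jaw": 0.25},{"slide": [-125,145,0],"dr": [0,0,0],"jaw": 0.25},{"slide": [-125,145,30],"dr": [0,0,0],"jaw": 0.25},{"slide": [-125,145,65],"dr": [0,0,0],"jaw": 0.25},{"slide": [-125,145,100],"dr": [0,0,0],"jaw": 0.25},{"slide": [-125,145,121],"dr": [0,0,0],"jaw": 0.25},{"slide": [-125,145,121],"dr": [0,0,0],"jaw": 0.25},{"slide": [-125,145,121],"dr": [0,0,0],"jaw": 0.25},{"slide": [-125,145,121],"dr": [0,0,0],"jaw": 0.65},{"slide": [-125,145,121],"dr": [0,0,0],"jaw": 0.65},{"slide": [-125,145,121],"dr": [0,0,0],"jaw": 0.65},{"slide": [-125,145,121],"dr": [0,0,0],"jaw": 0.65},{"slide": [-125,145,121],"dr": [0,0,0],"jaw": 0.65}]}}

```text
t: 25.0
tool_pos: [0.5508, -0.2964, 0.2103]
orientation: [2.221, 2.219, 0.001]
force: [0.0, 1.5, 6.8]
opening: 0.0479
gripper_force: 15.0
```

>>> {"fn": "servo_tool", "kwargs": {"increments": [{"slide": [0,0,-30],"dr": [0,0,0],"jaw": 0.65},{"slide": [0,0,-70],"dr": [0,0,0],"jaw": 0.65},{"slide": [0,-15,-105],"dr": [0,0,0],"jaw": 0.65},{"slide": [20,-45,-115],"dr": [0,0,0],"jaw": 0.65},{"slide": [60,-67,-115],"dr": [0,0,0],"jaw": 0.65},{"slide": [105,-67,-115],"dr": [0,0,0],"jaw": 0.65},{"slide": [150,-67,-115],"dr": [0,0,0],"jaw": 0.65},{"slide": [200,-67,-115],"dr": [0,0,0],"jaw": 0.65},{"slide": [250,-67,-115],"dr": [0,0,0],"jaw": 0.65},{"slide": [300,-67,-115],"dr": [0,0,0],"jaw": 0.65},{"slide": [345,-67,-115],"dr": [0,0,0],"jaw": 0.65},{"slide": [380,-67,-115],"dr": [0,0,0],"jaw": 0.65},{"slide": [395,-67,-95],"dr": [0,0,0],"jaw": 0.65},{"slide": [395,-67,-60],"dr": [0,0,0],"jaw": 0.65},{"slide": [395,-67,-30],"dr": [0,0,0],"jaw": 0.65},{"slide": [395,-67,-15],"dr": [0,0,0],"jaw": 0.65},{"slide": [395,-67,-15],"dr": [0,0,0],"jaw": 0.65},{"slide": [395,-67,-15],"dr": [0,0,0],"jaw": 0.65}]}}

```text
t: 26.8
tool_pos: [0.4836, 0.0989, 0.224]
orientation: [-2.222, -2.22, 0.001]
force: [-0.4, -0.2, -2.4]
opening: 0.0478
gripper_force: 15.0
```

>>> {"fn": "servo_tool", "kwargs": {"increments": [{"slide": [0,0,10],"dr": [0,0,0],"jaw": 0.65},{"slide": [0,0,18],"dr": [0,0,0],"jaw": 0.65},{"slide": [0,0,18],"dr": [0,0,0],"jaw": 0.65},{"slide": [0,0,18],"dr": [0,0,0],"jaw": 0.25},{"slide": [0,0,18],"dr": [0,0,0],"jaw": 0.25},{"slide": [0,0,18],"dr": [0,0,0],"jaw": 0.25},{"slide": [0,0,-20],"dr": [0,0,0],"jaw": 0.25},{"slide": [0,0,-65],"dr": [0,0,0],"jaw": 0.25},{"slide": [-20,0,-106],"dr": [0,0,0],"jaw": 0.36},{"slide": [-65,1,-106],"dr": [0,0,0],"jaw": 0.36},{"slide": [-115,2,-106],"dr": [0,0,0],"jaw": 0.36},{"slide": [-165,3,-106],"dr": [0,0,0],"jaw": 0.36},{"slide": [-215,4,-106],"dr": [0,0,0],"jaw": 0.36},{"slide": [-265,5,-106],"dr": [0,0,0],"jaw": 0.36},{"slide": [-315,5,-106],"dr": [0,0,0],"jaw": 0.36},{"slide": [-365,5,-106],"dr": [0,0,0],"jaw": 0.36},{"slide": [-415,5,-106],"dr": [0,0,0],"jaw": 0.36},{"slide": [-455,5,-106],"dr": [0,0,0],"jaw": 0.36},{"slide": [-455,5,-106],"dr": [0,0,0],"jaw": 0.36},{"slide": [-455,5,-106],"dr": [0,0,0],"jaw": 0.36}]}}

```text
t: 28.8
tool_pos: [0.4878, -0.3568, 0.3294]
orientation: [-2.224, -2.217, -0.0]
force: [1.5, 0.4, -0.1]
opening: 0.0597
gripper_force: 0.0
```

Run:
```python
from h import *
print(read_state()['tool_pos'])
im,d=look('top','h.png');W=cloud('top',d)
print('jar',blob(W,(.483,.098),.06,.08))
```

```text
[ 0.48777438 -0.35684058  0.32936026]
jar (371, array([0.4815, 0.096 , 0.0691]), (array([481.7,  95.9]), array([45.8, 46.2]), 27.1))
```

>>> {"fn": "servo_tool", "kwargs": {"increments": [{"slide": [1,0,35],"dr": [0,0,0],"jaw": 0.36},{"slide": [1,0,70],"dr": [0,0,0],"jaw": 0.36},{"slide": [1,0,94],"dr": [0,0,0],"jaw": 0.36},{"slide": [1,0,104],"dr": [0,0,0],"jaw": 0.36},{"slide": [1,0,104],"dr": [0,0,0],"jaw": 0.36},{"slide": [1,0,104],"dr": [0,0,0],"jaw": 0.7},{"slide": [1,0,104],"dr": [0,0,0],"jaw": 0.7},{"slide": [1,0,104],"dr": [0,0,0],"jaw": 0.7},{"slide": [1,0,104],"dr": [0,0,0],"jaw": 0.7},{"slide": [1,0,104],"dr": [0,0,0],"jaw": 0.7},{"slide": [1,0,74],"dr": [0,0,0],"jaw": 0.7},{"slide": [1,0,34],"dr": [0,0,0],"jaw": 0.7},{"slide": [1,0,10],"dr": [0,0,0],"jaw": 0.7}]}}

```text
t: 30.15
tool_pos: [0.4884, -0.3554, 0.3227]
orientation: [2.221, 2.218, 0.0]
force: [0.5, -1.2, -0.3]
opening: 0.0398
gripper_force: 15.0
```

>>> {"fn": "servo_tool", "kwargs": {"increments": [{"slide": [30,0,0],"dr": [0,0,0],"jaw": 0.7},{"slide": [75,0,0],"dr": [0,0,0],"jaw": 0.7},{"slide": [120,0,0],"dr": [0,0,0],"jaw": 0.7},{"slide": [170,0,0],"dr": [0,0,0],"jaw": 0.7},{"slide": [220,0,0],"dr": [0,0,0],"jaw": 0.7},{"slide": [270,0,0],"dr": [0,0,0],"jaw": 0.7},{"slide": [315,0,0],"dr": [0,0,0],"jaw": 0.7},{"slide": [350,0,0],"dr": [0,0,0],"jaw": 0.7},{"slide": [375,1,0],"dr": [0,0,0],"jaw": 0.7},{"slide": [382,1,25],"dr": [0,0,0],"jaw": 0.7},{"slide": [382,1,55],"dr": [0,0,0],"jaw": 0.7},{"slide": [382,1,75],"dr": [0,0,0],"jaw": 0.7},{"slide": [382,1,85],"dr": [0,0,0],"jaw": 0.7},{"slide": [382,1,85],"dr": [0,0,0],"jaw": 0.7},{"slide": [382,1,85],"dr": [0,0,0],"jaw": 0.7}]}}

```text
t: 31.65
tool_pos: [0.4899, 0.0268, 0.2356]
orientation: [2.222, 2.22, 0.001]
force: [0.0, -0.2, -1.0]
opening: 0.0394
gripper_force: 15.0
```

>>> {"fn": "servo_tool", "kwargs": {"increments": [{"slide": [0,0,8],"dr": [0,0,0],"jaw": 0.7},{"slide": [0,0,13],"dr": [0,0,0],"jaw": 0.7},{"slide": [0,0,13],"dr": [0,0,0],"jaw": 0.7},{"slide": [0,0,13],"dr": [0,0,0],"jaw": 0.36},{"slide": [0,0,13],"dr": [0,0,0],"jaw": 0.36},{"slide": [0,0,13],"dr": [0,0,0],"jaw": 0.36},{"slide": [0,0,-20],"dr": [0,0,0],"jaw": 0.36},{"slide": [0,0,-60],"dr": [0,0,0],"jaw": 0.36},{"slide": [0,0,-95],"dr": [0,0,0],"jaw": 0.3},{"slide": [-35,-8,-95],"dr": [0,0,0],"jaw": 0.3},{"slide": [-80,-18,-95],"dr": [0,0,0.05],"jaw": 0.3},{"slide": [-125,-28,-95],"dr": [0,0,0.1],"jaw": 0.3},{"slide": [-170,-38,-95],"dr": [0,0,0.16],"jaw": 0.3},{"slide": [-215,-48,-95],"dr": [0,0,0.16],"jaw": 0.3},{"slide": [-260,-58,-95],"dr": [0,0,0.16],"jaw": 0.3},{"slide": [-305,-68,-95],"dr": [0,0,0.16],"jaw": 0.3},{"slide": [-341,-76,-95],"dr": [0,0,0.16],"jaw": 0.3},{"slide": [-341,-76,-95],"dr": [0,0,0.16],"jaw": 0.3},{"slide": [-341,-76,-95],"dr": [0,0,0.16],"jaw": 0.3}]}}

```text
t: 33.55
tool_pos: [0.4128, -0.3144, 0.3293]
orientation: [-2.394, -2.032, -0.0]
force: [0.0, -0.1, 0.3]
opening: 0.065
gripper_force: 0.0
```

Run:
```python
from h import *
s=read_state();M=R.from_rotvec(s['orientation']).as_matrix();print(np.degrees(np.arctan2(M[1,1],M[0,1])),s['tool_pos'])
im,d=look('top','i.png');W=cloud('top',d)
print('jar',blob(W,(.483,.098),.06,.08),'bottle',blob(W,(.489,.026),.085,.11,.03))
```

```text
-9.349510182702785 [ 0.4127873  -0.31438898  0.32934615]
jar (372, array([0.4814, 0.0959, 0.0693]), (array([481.6,  96. ]), array([46.7, 46.7]), 42.7)) bottle (71, array([0.4885, 0.0256, 0.0986]), (array([488.5,  26. ]), array([17.3, 19. ]), 89.5))
```

>>> {"fn": "servo_tool", "kwargs": {"increments": [{"slide": [0,1,40],"dr": [0,0,0],"jaw": 0.3},{"slide": [0,1,80],"dr": [0,0,0],"jaw": 0.3},{"slide": [0,1,115],"dr": [0,0,0],"jaw": 0.3},{"slide": [0,1,130],"dr": [0,0,0],"jaw": 0.3},{"slide": [0,1,130],"dr": [0,0,0],"jaw": 0.3},{"slide": [0,1,130],"dr": [0,0,0],"jaw": 0.7},{"slide": [0,1,130],"dr": [0,0,0],"jaw": 0.7},{"slide": [0,1,130],"dr": [0,0,0],"jaw": 0.7},{"slide": [0,1,130],"dr": [0,0,0],"jaw": 0.7},{"slide": [0,1,130],"dr": [0,0,0],"jaw": 0.7},{"slide": [0,1,100],"dr": [0,0,0],"jaw": 0.7},{"slide": [0,1,65],"dr": [0,0,0],"jaw": 0.7},{"slide": [0,1,50],"dr": [0,0,0],"jaw": 0.7},{"slide": [0,1,50],"dr": [0,0,0],"jaw": 0.7}]}}

```text
t: 35.0
tool_pos: [0.4151, -0.315, 0.2827]
orientation: [2.389, 2.032, 0.001]
force: [0.6, -0.5, -0.9]
opening: 0.0443
gripper_force: 15.0
```

>>> {"fn": "servo_tool", "kwargs": {"increments": [{"slide": [30,3,0],"dr": [0,0,0],"jaw": 0.7},{"slide": [70,7,0],"dr": [0,0,0],"jaw": 0.7},{"slide": [115,12,0],"dr": [0,0,0],"jaw": 0.7},{"slide": [160,16,0],"dr": [0,0,0],"jaw": 0.7},{"slide": [205,21,0],"dr": [0,0,0],"jaw": 0.7},{"slide": [245,25,0],"dr": [0,0,0],"jaw": 0.7},{"slide": [270,28,0],"dr": [0,0,0],"jaw": 0.7},{"slide": [277,28,10],"dr": [0,0,0],"jaw": 0.7},{"slide": [277,28,40],"dr": [0,0,0],"jaw": 0.7},{"slide": [277,28,60],"dr": [0,0,0],"jaw": 0.7},{"slide": [277,28,70],"dr": [0,0,0],"jaw": 0.7},{"slide": [277,28,70],"dr": [0,0,0],"jaw": 0.7},{"slide": [277,28,70],"dr": [0,0,0],"jaw": 0.7}]}}

```text
t: 36.3
tool_pos: [0.4862, -0.0457, 0.2097]
orientation: [-2.393, -2.035, 0.0]
force: [-0.0, 0.1, -1.4]
opening: 0.0436
gripper_force: 15.0
```

>>> {"fn": "servo_tool", "kwargs": {"increments": [{"slide": [0,1,8],"dr": [0,0,0],"jaw": 0.7},{"slide": [0,1,13],"dr": [0,0,0],"jaw": 0.7},{"slide": [0,1,13],"dr": [0,0,0],"jaw": 0.7},{"slide": [0,1,13],"dr": [0,0,0],"jaw": 0.3},{"slide": [0,1,13],"dr": [0,0,0],"jaw": 0.3},{"slide": [0,1,13],"dr": [0,0,0],"jaw": 0.3},{"slide": [0,1,-20],"dr": [0,0,0],"jaw": 0.3},{"slide": [0,1,-65],"dr": [0,0,0],"jaw": 0.3},{"slide": [0,1,-115],"dr": [0,0,0],"jaw": 0.3},{"slide": [-40,1,-150],"dr": [0,0,0],"jaw": 0.3},{"slide": [-90,1,-150],"dr": [0,0,0],"jaw": 0.3},{"slide": [-140,1,-150],"dr": [0,0,0],"jaw": 0.3},{"slide": [-190,1,-150],"dr": [0,0,0],"jaw": 0.3},{"slide": [-240,1,-150],"dr": [0,0,0],"jaw": 0.3},{"slide": [-280,1,-150],"dr": [0,0,0],"jaw": 0.3},{"slide": [-280,1,-150],"dr": [0,0,0],"jaw": 0.3},{"slide": [-280,1,-150],"dr": [0,0,0],"jaw": 0.3}]}}

```text
t: 38.0
tool_pos: [0.4419, -0.3226, 0.3595]
orientation: [-2.395, -2.032, -0.0]
force: [0.7, 0.3, -0.1]
opening: 0.065
gripper_force: 0.0
```

Run:
```python
from h import *
im,d=look('top','j.png');W=cloud('top',d)
for n,c,a,b,r in(('jar',(.483,.098),.06,.08,.045),('bottle',(.489,.026),.085,.11,.03),('tin',(.487,-.0455),.05,.07,.045),('pink',(.399,.042),.06,.08,.045),('yellow',(.379,.144),.06,.08,.045)):print(n,blob(W,c,a,b,r))
```

```text
jar (373, array([0.4815, 0.0958, 0.0694]), (array([481.2,  95.7]), array([47. , 46.2]), 26.2))
bottle (71, array([0.4885, 0.0256, 0.0985]), (array([488.8,  26. ]), array([17.4, 18.5]), 89.1))
tin (392, array([ 0.4851, -0.0443,  0.0594]), (array([485.8, -44.4]), array([43.6, 44.6]), 80.8))
pink (369, array([0.3986, 0.0422, 0.0694]), (array([398.8,  42.3]), array([46.3, 44.7]), 44.1))
yellow (379, array([0.3797, 0.1445, 0.0697]), (array([379.4, 144.6]), array([46.5, 45.5]), 89.0))
```

View pics/j.png

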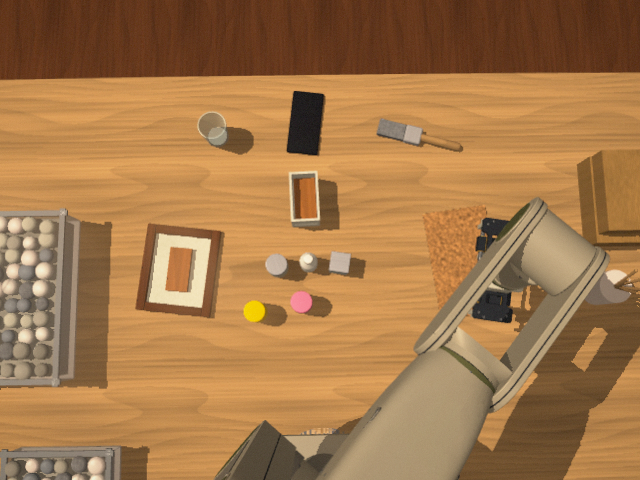

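The picture shows the jar (276,265), bottle (308,262) and tin (340,263) back upright within 3 mm of where they started. The plaque lies flat in the middle of the frame (180,270).

```bash
python3 -c "
from plant import *
print(close_job())"
```

```text
the job is handed in; nothing more can be done
None
```

The job is done and handed in at about 38 s: the bottom plaque lies flat in the middle of the frame, its long side along the frame's, and the bottle, jar and tin are back upright within 3 mm of where they stood.

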